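Unlock the reagent safe and open its drawer

TASK

Unlock the grey reagent safe and open its drawer: take the key with the long T-bar from the key rack, push it fully home in the lock on top of the safe, turn it clockwise (seen from above) until it stops, then pull the drawer out at least 7 cm. Leave the key fully home in the turned lock. The other key, the bottles and the basket must stay standing where they are.

Things in the scene. Friction and masses are not known exactly. Their poses are not given: they have to be found in the camera images.
- safe: grey steel safe fixed to the worktop, 150 deep (x) x 200 wide (y) x 110 high; origin at the centre of its underside, z up, +x from its front to its back; its front faces about the robot's left. The lock is in its flat top, 10 mm behind and 45 mm to the -y side of the centre. One drawer in front, locked by a hidden bolt. Place and yaw vary.
- lock_face (a point): centre of the round brass plug (41 mm across, in a steel rosette 1.5 mm higher) in the safe's top, 110 mm above the worktop; z up, x along the key slot, turns with the plug. Slot 20 (x) x 9 (y) mm, straight down; a half-turned key fits too. The plug turns only once the key's tip is 31 mm or more down; fully home its collar rests on the plug, the tip 34 mm down.
- lock_plug (a joint): angle of the lock plug in rad: 0 locked (slot along the safe's x axis), grows clockwise seen from above, stop at 2.4. It stays where it is left; friction about 0.05 N m. From 24 mm down in the slot the key pushes down a light spring detent (0.6 N) that blocks the plug till the key is home; the key's own weight keeps it down. The bolt frees the drawer from 2.0 rad on.
- long_key: the safe's key: steel T-key, 86 mm tall, upright. Handle bar 90 (along x) x 14 (y) x 16 mm tall, its centre 78 mm above the origin; 10 mm round shank; collar 34 mm across, 34 to 40 mm above the origin; flat blade below, 18 (x) x 7 (y) x 34 mm, its last 9 mm tapering to 12 x 3. Origin at the blade's tip. About 155 g. Hangs by its collar in a hole of the rack.
- short_key: key of another cabinet: same steel T-key and same heights, but handle bar only 56 mm long and blade 24 mm wide, which does not enter this lock. It hangs in the other hole of the rack. Origin at the blade's tip. Leave it there.
- key_rack: fixed aluminium key rack: base 70 (x) x 164 (y) mm, top plate 56 x 164 x 8 mm, its top 62 mm above the worktop, with two round holes 29 mm across, 42 mm either side (y) of the middle; which key hangs in which varies; lift a key straight up 40 mm. Origin at the centre of its underside. Stands to the right of the safe, its y axis roughly along the robot's x; place and yaw vary.
- drawer (a joint): how far the drawer is pulled out, in m: 0 closed, stop at 0.08; it slides along the safe's -x direction with about 1.5 N of friction and stays where it is left. Locked, it gives under 2 mm.
- drawer_grip (a point): middle of the drawer's handle, a round steel bar 12 mm thick and 104 mm long (along the safe's y), 104 mm above the worktop (about level with the safe's top), its centre 59 mm in front of the drawer's front, free from above; axes as the safe's. It moves with the drawer.
- small_bottle: small white plastic bottle with a red cap, 36 mm across, 87 mm tall, standing loose on top of the safe, at least 105 mm from the lock (centre to centre); origin at the centre of its underside.
- amber_bottle: brown glass bottle with a black cap, 60 mm across, 135 mm tall, standing on the worktop behind the safe, to its left or right; origin at the centre of its underside.
- wash_bottle: white wash bottle with a bent red spout, body 66 mm across, 197 mm tall with the spout, standing on the worktop on the other side of the safe; origin on its underside, 27 mm off the body's centre towards the spout, which points along its -x.
- vial_basket: small green basket with vials, 103 x 85 x 67 mm, standing on the worktop to the left; origin at the centre of its underside.
There are look-alikes about, which are no part of the job. Leave any purple or yellow look-alike of the vial_basket alone.

How it is judged:
By the outcome, as a careful person would: the job done as asked, in the order asked, and still so for the second after the job is handed in, with the robot touching nothing.
It also fails if it takes over 70 s, if anything falls off the work surface, if the arm or the gripper's body presses on something with over 40 N, if the wrist force passes 120 N, or if a joint passes its speed limit or range.

ROBOT

A 6-joint arm with a two-finger parallel gripper is mounted at the origin on a cart in front of the work surface, level with it; the furniture and walls round the work are solid. World frame = base frame: x ahead of the robot, y to its left, z up, the work surface at z = 0. Lengths are in mm, angles in rad, forces in N, time in s.
With the tool pointing down it reaches from about 350 to 950 mm from the base axis. Payload 17.4 kg.
Tool frame: the origin (TCP) lies on the front face of the gripper's body, between the roots of the fingers; the fingertips stand robot.tips_ahead ahead of it and the grasp point (between the pads) lies 65 mm ahead of it (robot.tips_ahead is the distance from the TCP to the fingertips, in mm); x points along the fingers, z is the direction in which the jaws open and shut, and the axes are right-handed (so a half turn about x gives the same grasp; the last joint's range is limited). The gripper opens to 93 mm and grips with 3 to 60 N. Pads are 15 mm wide; open, the fingers measure 128 mm over their backs; the gripper's body (75 mm by 188 mm) begins 65 mm behind the grasp point.
Start: joints at [1.276, 0.116, 1.442, -0, 1.584, -0.038], TCP at [171.449, 652.869, 302.746] pointing down, gripper open.
Joint ranges: [-2.83, 2.83], [-0.83, 2.19], [0.07, 2.5], [-1.14, 4.28], [0.01, 3], [-2.97, 2.97]. Speed limits (rad/s): [1.89, 1.89, 2.22, 3.14, 3.14, 3.14].

INTERFACE

Orientations are given as a unit quaternion [w, x, y, z].
In Python, from cell import robot gives the robot as it stands. The module is installed in compiled form; this text tells all that it offers.
- The arm moves only by the tool servo_tool, never from a script. Its argument "plan" is a list of rows, each a list of 7 numbers: the finger opening in mm, from 0 to 93, then the shift along the tool's x, y, z in mm, then the turn, a rotation vector about the tool's x, y, z in rad. In form: [[jaw, x, y, z, wx, wy, wz], ...]. A call has 1 to 10 rows; each row is the pose to reach, as a shift and turn from the pose commanded when the call began, along the tool's axes at that moment; what a row does not reach only later rows make up. A row lasts 1/10 s, in which the tool goes at most 50 mm and 8.59 degrees, less where a joint would pass 70% of its speed; a pose out of reach is approached as far as the arm can. A call with a gripper value outside its range is refused whole. The fingers move at their own pace and stop on an object; the grip force is fixed at half the most. Time passes only in rows, so rows that repeat a pose let the fingers close. It gives the time, the measured TCP pose, the force and the opening at its end, in the units of the state.
- robot.get_state(): the state, without advancing time (a new reading comes with each control period).
- robot.get_image(name): name is "scene" or "side" or "wrist"; returns (picture, depth): 420x560x3 uint8, blue, green, red; 420x560 float32, mm along the optical axis (not along the pixel's ray), 0 where there is no reading.
- robot.camera_params(name): a dict with "K" (3x3 intrinsics, pixels), "R" (3x3) and "t" (3): a world point X has camera coordinates R X + t. Camera axes: x right, y down, z forward; pixel columns grow to the right and rows downward; lengths in mm; the calibration is good to about 2 mm. A picture is of the moment at which its call begins: read the wrist's pose just before it. camera_params takes no time and is no camera call; for the wrist camera it gives the pose at the moment of the call.
- robot.hand_in(): hands the job in, once; it reports no verdict.
The state is a dict: "time": time; "joint_positions": joint angles; "joint_vel": joint speeds; "tau": joint torques, N m; "ee_pos": TCP position; "tool_rot": TCP orientation; "ft_force": force on the tool from outside, world axes, zero at the start; "moment": the same for the moment, N m; "grip_width": finger opening in mm.
Only numpy, scipy, OpenCV 4.12 (cv2) and the standard library are available. Lean on these libraries where they do the work, as an engineer would, in place of code of your own. Each camera call takes 0.05 s, during which the arm holds its last target. There are 200 camera calls.

## Working session

There is one attempt and no reset: what is moved stays moved. The work goes in short steps, Python scripts to look and compute and a tool call to move; the robot and the scene stay as the last step left them, time stands still between calls to the robot, and variables do not carry over. Pictures are saved under pics/ and viewed, about 8 in all and at most 12, crops included, and the job is handed in when it is done.

Besides the shell and the picture viewer there is one more tool, called as name(argument=value, ...), one argument or row to a line, values as JSON. servo_tool: Moves the arm, as the interface text tells. Its arguments: {"type":"object","properties":{"plan":{"type":"array","items":{"type":"array","items":{"type":"number"}}}},"required":["plan"]}

```bash
mkdir -p pics
cat > h.py <<'E'
import numpy as np, cv2
from cell import robot
from scipy.spatial.transform import Rotation as Rn
def snap(name):
    p=robot.camera_params(name); im,d=robot.get_image(name)
    return im,d,p
def pts(d,p):
    K=p["K"];v,u=np.indices(d.shape)
    c=np.stack([(u-K[0][2])*d/K[0][0],(v-K[1][2])*d/K[1][1],d],-1)
    return (c-np.array(p["t"]))@np.array(p["R"])
def ray(p,u,v,z):
    R=np.array(p["R"]);t=np.array(p["t"]);o=-R.T@t
    w=R.T@np.linalg.solve(np.array(p["K"]),np.array([u,v,1.]))
    return o+w*(z-o[2])/w[2]
def st():
    s=robot.get_state();q=s["tool_rot"];R=Rn.from_quat([q[1],q[2],q[3],q[0]]).as_matrix()
    return s,R
E
python3 - <<'E'
from h import *
s,R=st();print(s,robot.tips_ahead);print(R.round(3))
ims=[]
for n in("scene","side"):
    im,d,p=snap(n);cv2.imwrite(f"pics/{n}0.png",im);np.savez(f"{n}0.npz",im=im,d=d,**{k:np.array(p[k]) for k in p})
    print(n,-np.array(p["R"]).T@np.array(p["t"]))
E
```

```text
{'time': 0.0, 'joint_positions': array([ 1.27620881e+00,  1.16517124e-01,  1.44225183e+00,  6.60238140e-06,
        1.58401457e+00, -3.78113979e-02]), 'joint_vel': array([-0.00014268, -0.00118353, -0.00023486,  0.00036831,  0.00108313,
       -0.00141761]), 'tau': array([-1.20108765e-03, -7.21254444e+01, -6.22614813e+01,  7.78882834e-02,
        2.33978749e-02, -7.73721149e-05]), 'ee_pos': array([171.41054147, 652.76774789, 301.99247382]), 'tool_rot': array([ 0.55955826, -0.43210937,  0.56024671,  0.43162445]), 'ft_force': array([ 0.13673703, -0.18644586,  0.24033025]), 'moment': array([-0.01198711, -0.03497186, -0.01822076]), 'grip_width': 92.92179576091046} 84.1
[[-0.    -0.967  0.254]
 [-0.001  0.254  0.967]
 [-1.     0.    -0.001]]
scene [ -217.40482509 -1148.735214     886.06216993]
side [  87.54027616 -743.79441979  894.24084853]
```

View pics/scene0.png

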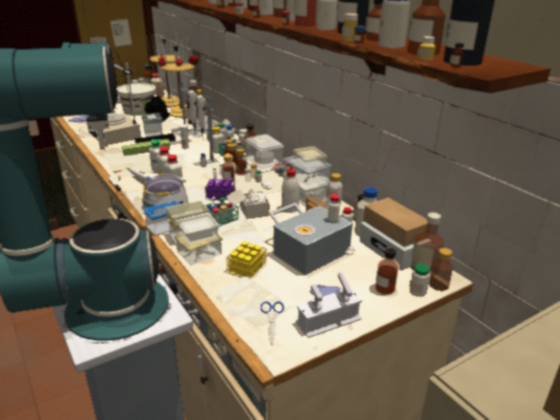

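View pics/side0.png

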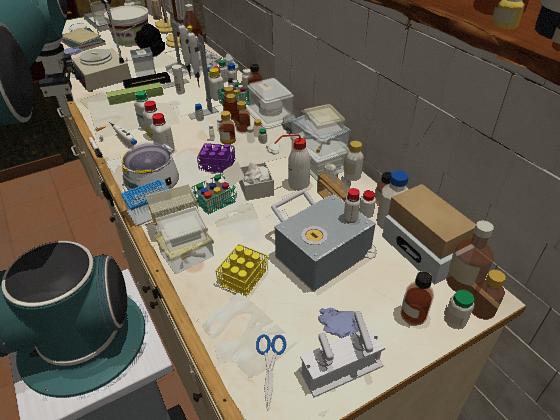

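The side view shows the safe with its lock at about (315,235), its handle at (292,205), and the rack with two keys at (325,350) and (362,330). I'll measure these from depth.

```bash
cat > m.py <<'E'
from h import *
f=np.load("side0.npz");im=f["im"];d=f["d"];p={k:f[k] for k in("K","R","t")}
X=pts(d,p);ok=d>0
def rep(n,m,):
    c,l,s,ce=cv2.connectedComponentsWithStats(m.astype(np.uint8))
    for i in range(1,c):
        if s[i,4]>60:
            P=X[l==i];r=cv2.minAreaRect(P[:,:2].astype(np.float32))
            print(n,ce[i].round(),s[i,4],"rect",np.round(r[0],1),np.round(r[1],1),round(r[2],1),"zmed",np.median(P[:,2]).round(1))
Z=X[...,2]
u,v=np.meshgrid(np.arange(560),np.arange(420))
roi=(u>260)&(u<400)&(v>180)&(v<400)
rep("z105-115",ok&roi&(Z>104)&(Z<116))
rep("rack",ok&roi&(Z>57)&(Z<67)&(v>300))
hs=cv2.cvtColor(im,cv2.COLOR_BGR2HSV)
br=(hs[...,1]>90)&(hs[...,0]>10)&(hs[...,0]<35)&(v>210)&(v<255)&(u>290)&(u<340)
rep("brass",br&ok)
for uv in[(315,235),(240,267),(300,320)]:print(uv,X[uv[1],uv[0]].round(1))
cv2.imwrite("pics/crop1.png",cv2.resize(im[180:400,250:410],None,fx=3.6,fy=2.7*1.0,interpolation=cv2.INTER_CUBIC)) if 0 else cv2.imwrite("pics/crop1.png",cv2.resize(im[180:400,230:430],(545,600),interpolation=cv2.INTER_CUBIC))
E
python3 m.py
```

```text
z105-115 [385. 195.] 66 rect [802.8 -46.9] [51.9 15.4] 74.9 zmed 111.3
z105-115 [288. 198.] 147 rect [579.6  70.6] [113.4  15.1] 8.0 zmed 107.7
z105-115 [322. 228.] 3373 rect [599.9 -62.6] [203.2 158.3] 8.5 zmed 109.5
z105-115 [363. 331.] 306 rect [ 492.7 -354.8] [91.  14.4] 68.5 zmed 112.6
z105-115 [325. 346.] 210 rect [ 409.3 -346.5] [56.9 14.8] 74.6 zmed 112.5
rack [340. 354.] 1603 rect [ 451.2 -350.6] [ 59.1 165.3] 83.8 zmed 61.7
brass [314. 235.] 165 rect [593.4 -44.5] [141.4  40.7] 46.1 zmed 109.3
(315, 235) [563.  -79.2 105.6]
(240, 267) [380.7 -31.6  49.7]
(300, 320) [ 441.8 -207.5    2.7]
```

View pics/crop1.png

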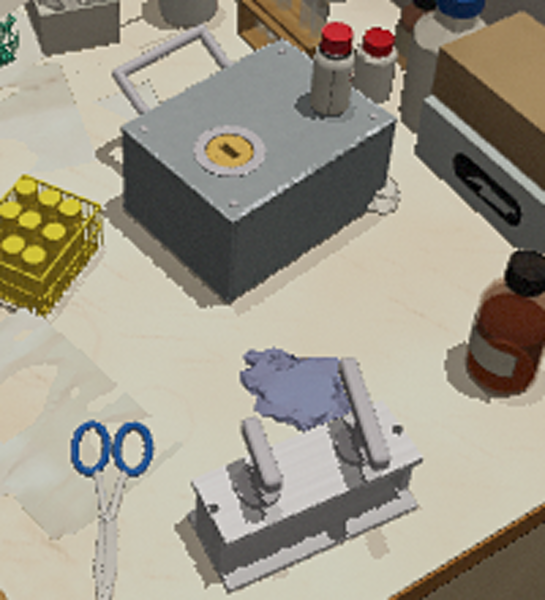

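servo_tool(
  plan=[
    [93, -10, -40, -40, 0.1, 0, 0],
    [93, -20, -70, -70, 0.2, 0, 0],
    [93, -30, -100, -100, 0.3, 0, 0],
    [93, -40, -130, -130, 0.4, 0, 0],
    [93, -50, -160, -160, 0.5, 0, 0],
    [93, -60, -190, -195, 0.6, 0, 0],
    [93, -70, -220, -230, 0.7, 0, 0],
    [93, -80, -250, -260, 0.8, 0, 0],
    [93, -90, -280, -290, 0.9, 0, 0],
    [93, -98, -310, -320, 1.0, 0, 0],
  ],
)

```text
time: 1.1
ee_pos: [390.4, 263.0, 401.3]
tool_rot: [0.699, -0.109, 0.698, 0.109]
ft_force: [0.5, 0.3, -0.2]
grip_width: 93.0
```

Run:
```python
from h import *
s,R=st();print(s["time"],s["ee_pos"],s["joint_positions"].round(3));print(R.round(3))
f=np.load("side0.npz");im=f["im"];d=f["d"];p={k:f[k] for k in("K","R","t")}
X=pts(d,p);Z=X[...,2]
for n,(a,b,c,e) in dict(small=(345,190,362,215),wash=(285,135,312,190)).items():
    q=X[b:e,a:c].reshape(-1,3)
    q=q[(q[:,2]>130 if n=="small" else q[:,2]>60)]
    print(n,np.percentile(q,[2,50,98],axis=0).round(0).tolist())
```

```text
1.1 [390.39159843 262.95700801 401.27444869] [ 0.539 -0.341  1.704 -0.     1.779  0.229]
[[ 0.    -0.305  0.952]
 [ 0.     0.952  0.305]
 [-1.     0.     0.   ]]
small [[650.0, -97.0, 136.0], [660.0, -88.0, 171.0], [678.0, -70.0, 198.0]]
wash [[672.0, 194.0, 62.0], [703.0, 216.0, 106.0], [779.0, 355.0, 185.0]]
```

servo_tool(
  plan=[
    [93, 0, -45, 7, 0.02, 0, 0],
    [93, 0, -90, 14, 0.05, 0, 0],
    [93, 0, -135, 20, 0.08, 0, 0],
    [93, 0, -180, 27, 0.1, 0, 0],
    [93, 0, -225, 34, 0.12, 0, 0],
    [93, 0, -270, 41, 0.14, 0, 0],
    [93, 0, -315, 47, 0.16, 0, 0],
    [93, 0, -334, 50, 0.16, 0, 0],
    [93, 0, -334, 50, 0.16, 0, 0],
    [93, 0, -334, 50, 0.16, 0, 0],
  ],
)

```text
time: 2.1
ee_pos: [540.6, -37.5, 400.4]
tool_rot: [0.705, -0.054, 0.705, 0.054]
ft_force: [-0.9, -0.2, 0.5]
grip_width: 93.3
```

Run:
```python
from h import *
s,R=st();print(s["time"],s["ee_pos"],s["joint_positions"].round(3));print(R.round(3))
im,d,p=snap("wrist");cv2.imwrite("pics/w1.png",im);np.savez("w1.npz",im=im,d=d,**{k:np.array(p[k]) for k in p})
print("cam",-p["R"].T@p["t"],p["R"].round(2))
```

```text
2.1 [540.62819037 -37.54891505 400.41141756] [-0.117 -0.183  1.576  0.     1.748 -0.27 ]
[[-0.001 -0.153  0.988]
 [ 0.     0.988  0.153]
 [-1.     0.    -0.001]]
cam [528.72804366  36.86864741 482.04737527] [[ 0.99  0.15 -0.  ]
 [ 0.15 -0.95  0.27]
 [ 0.04 -0.27 -0.96]]
```

View pics/w1.png

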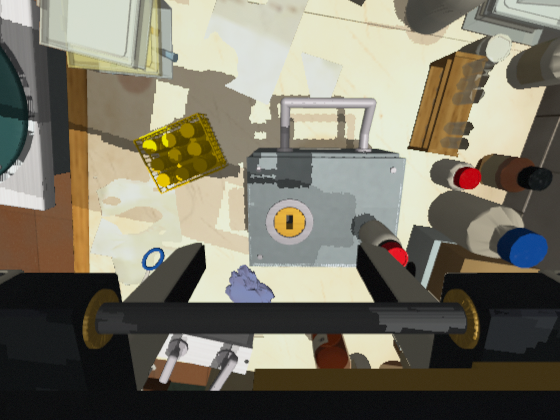

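The wrist view shows the lock at (290,221), the handle bar at (328,101) and the small bottle at (385,243). I'll measure these.

Run:
```python
from h import *
f=np.load("w1.npz");im=f["im"];d=f["d"];p={k:f[k] for k in("K","R","t")}
X=pts(d,p);Z=X[...,2];u,v=np.meshgrid(np.arange(560),np.arange(420))
hs=cv2.cvtColor(im,cv2.COLOR_BGR2HSV)
roi=(abs(u-290)<24)&(abs(v-221)<24)
br=roi&(hs[...,1]>110)&(hs[...,2]>110)
c=cv2.findContours(br.astype(np.uint8),cv2.RETR_EXTERNAL,cv2.CHAIN_APPROX_NONE)[0];c=max(c,key=cv2.contourArea)
w=np.array([ray(p,*q[0],110)[:2] for q in c],np.float32)
e=cv2.fitEllipse(w);print("brass",e)
slot=(abs(u-290)<12)&(abs(v-221)<12)&(hs[...,2]<80)
vv,uu=np.nonzero(slot);w=np.array([ray(p,a,b,108)[:2] for a,b in zip(uu,vv)],np.float32)
print("slot",len(w),cv2.minAreaRect(w))
# steel rosette
ds=Z[roi&br];print("z brass",np.median(ds))
top=(Z>104)&(Z<114)&(u>235)&(u<420)&(v>140)&(v<275)&(d>0)
w=X[top][:,:2].astype(np.float32);print("safe top",cv2.minAreaRect(w),np.median(Z[top]))
h=(u>270)&(u<390)&(v>92)&(v<112)&(Z>80)&(Z<125);P=X[h]
w=np.array([ray(p,a,b,108)[:2] for b,a in zip(*np.nonzero(h))],np.float32)
print("handle",cv2.minAreaRect(P[:,:2].astype(np.float32)),np.median(P[:,2]))
```

```text
brass ((557.876953125, -80.69280242919922), (39.95656967163086, 40.457489013671875), 20.967668533325195)
slot 63 ((558.3612060546875, -81.58425903320312), (6.674678802490234, 16.85036277770996), 8.886763572692871)
z brass 109.81424878969852
safe top ((600.6224975585938, -62.08924865722656), (200.83265686035156, 156.53030395507812), 8.538722038269043) 109.82334483608582
handle ((579.970703125, 71.781494140625), (115.1457290649414, 14.954766273498535), 8.83975887298584) 108.52256285828726
```

servo_tool(
  plan=[
    [50, 5, -35, -11, 0.06, 0, 0],
    [50, 15, -75, -24, 0.14, 0, 0],
    [50, 25, -115, -36, 0.22, 0, 0],
    [50, 40, -155, -49, 0.3, 0, 0],
    [50, 55, -195, -61, 0.38, 0, 0],
    [50, 70, -235, -74, 0.46, 0, 0],
    [50, 85, -275, -86, 0.53, 0, 0],
    [50, 95, -295, -93, 0.53, 0, 0],
    [50, 100, -306, -96, 0.53, 0, 0],
    [50, 100, -306, -96, 0.53, 0, 0],
  ],
)

```text
time: 3.15
ee_pos: [492.9, -354.5, 300.3]
tool_rot: [0.694, 0.132, 0.695, -0.132]
ft_force: [0.8, 0.3, -0.7]
grip_width: 50.0
```

```bash
cat > k.py <<'E'
from h import *
import sys
robot.get_image("side") # settle
s,R=st();print(s["time"],s["ee_pos"],s["joint_positions"].round(3));print(R.round(4))
n=sys.argv[1];im,d,p=snap("wrist");cv2.imwrite(f"pics/{n}.png",im);np.savez(f"{n}.npz",im=im,d=d,**{k:np.array(p[k]) for k in p})
X=pts(d,p);Z=X[...,2]
m=((Z>105)&(Z<120)&(d>0)).astype(np.uint8)
c,l,ss,ce=cv2.connectedComponentsWithStats(m)
for i in range(1,c):
    if ss[i,4]>200:
        P=X[l==i][:,:2].astype(np.float32);print("depth",ce[i].round(),cv2.minAreaRect(P),np.median(Z[l==i]))
        vv,uu=np.nonzero(l==i);print("  ray114",cv2.minAreaRect(np.array([ray(p,a,b,114)[:2] for a,b in zip(uu,vv)],np.float32)))
E
python3 k.py w2
```

```text
3.2 [ 493.14067495 -353.79521668  301.00621196] [-0.664 -0.031  1.596  0.     1.577 -0.289]
[[ 1.000e-04  3.665e-01  9.304e-01]
 [ 2.000e-04  9.304e-01 -3.665e-01]
 [-1.000e+00  3.000e-04  0.000e+00]]
depth [281. 206.] ((493.0751953125, -353.91357421875), (88.49142456054688, 13.673133850097656), 68.94672393798828) 113.35378663543113
  ray114 ((493.3831787109375, -353.1615295410156), (88.4254150390625, 13.415703773498535), 68.95318603515625)
depth [199. 230.] ((410.2051696777344, -345.2890930175781), (55.2490348815918, 14.656991958618164), 74.55165100097656) 113.26798145932547
  ray114 ((412.5144348144531, -344.5850830078125), (56.34345626831055, 15.545814514160156), 74.6130599975586)
```

View pics/w2.png

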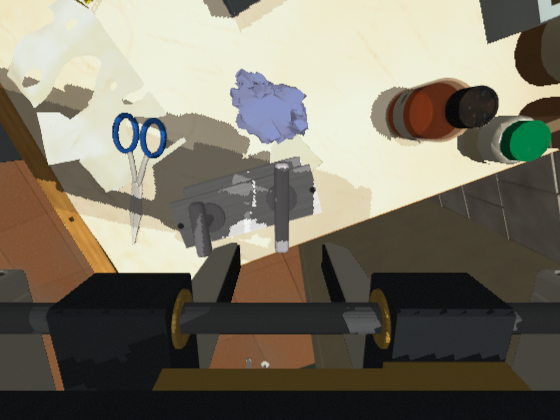

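The wrist view shows the long key's bar at (281,206) and the short key at (199,230). I'll descend and grasp the long one.

servo_tool(
  plan=[
    [50, 30, 0, 0, 0, 0, 0],
    [50, 60, 0, 0, -0.01, 0, 0],
    [50, 90, 0, 0, -0.01, 0, 0],
    [50, 110, 0, 0, -0.01, 0, 0],
    [50, 125, 0, 0, -0.01, 0, 0],
    [50, 130, 0, 0, -0.01, 0, 0],
    [50, 130, 0, 0, -0.01, 0, 0],
    [30, 130, 0, 0, -0.01, 0, 0],
    [20, 130, 0, 0, -0.01, 0, 0],
    [10, 130, 0, 0, -0.01, 0, 0],
  ],
)

```text
time: 4.25
ee_pos: [493.0, -354.9, 171.6]
tool_rot: [0.696, 0.129, 0.695, -0.129]
ft_force: [-0.3, 0.8, 0.1]
grip_width: 30.4
```

servo_tool(
  plan=[
    [5, 0, 0, 0, 0, 0, 0],
    [5, 0, 0, 0, 0, 0, 0],
    [5, 0, 0, 0, 0, 0, 0],
    [5, 0, 0, 0, 0, 0, 0],
  ],
)

```text
time: 4.65
ee_pos: [492.8, -354.8, 170.9]
tool_rot: [0.695, 0.129, 0.695, -0.129]
ft_force: [-0.0, 0.1, 0.6]
grip_width: 13.8
```

```bash
python3 -c "
from h import *
s,R=st();print(s['ee_pos'],s['grip_width'],s['ft_force']);print(R.round(4))"
```

```text
[ 492.83462051 -354.77412131  170.86991114] 13.789340335989744 [-0.0442033   0.07962154  0.61099375]
[[ 2.000e-04  3.580e-01  9.337e-01]
 [-2.000e-04  9.337e-01 -3.580e-01]
 [-1.000e+00 -1.000e-04  2.000e-04]]
```

servo_tool(
  plan=[
    [5, -5, 0, 0, 0, 0, 0],
    [5, -15, 0, 0, 0, 0, 0],
    [5, -30, 0, 0, 0, 0, 0],
    [5, -50, 0, 0, 0, 0, 0],
    [5, -70, 0, 0, 0, 0, 0],
    [5, -95, 0, 0, 0, 0, 0],
    [5, -120, 0, 0, 0, 0, 0],
    [5, -135, 0, 0, 0, 0, 0],
    [5, -140, 0, 0, 0, 0, 0],
    [5, -140, 0, 0, 0, 0, 0],
  ],
)

```text
time: 5.65
ee_pos: [492.8, -354.7, 311.2]
tool_rot: [0.696, 0.129, 0.695, -0.129]
ft_force: [-0.6, -0.7, -2.1]
grip_width: 13.9
```

```bash
python3 -c "
from h import *
for n in('side','scene'):
  im,d,p=snap(n);np.savez(n+'1.npz',im=im,d=d,**{k:np.array(p[k]) for k in p})
  cv2.imwrite('pics/'+n+'1.png',im)
s,R=st();print(s['ee_pos'],s['grip_width'],s['ft_force'],s['time']);print(R.round(4))
d=np.array([557.9,-80.4,0])-s['ee_pos'];d[2]=0;print(R.T@d)
im,d,p=snap('wrist');X=pts(d,p);print(-p['R'].T@p['t']);cv2.imwrite('pics/w3.png',im)"
```

```text
[ 492.63815613 -354.60129242  309.60563341] 13.390403169392554 [ 0.33649746  0.11585386 -2.50685004] 5.75
[[-1.100e-03  3.579e-01  9.338e-01]
 [ 9.000e-04  9.338e-01 -3.579e-01]
 [-1.000e+00  4.000e-04 -1.400e-03]]
[ 1.60400808e-01  2.79395007e+02 -3.72002834e+01]
[ 519.58664151 -284.36400132  391.23662144]
```

View pics/w3.png

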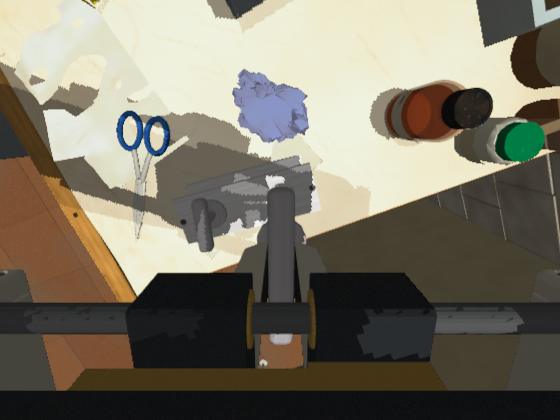

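servo_tool(
  plan=[
    [5, 0, 20, -3, -0.04, 0, 0],
    [5, 0, 55, -8, -0.1, 0, 0],
    [5, 0, 95, -13, -0.18, 0, 0],
    [5, 0, 135, -18, -0.26, 0, 0],
    [5, 0, 175, -23, -0.34, 0, 0],
    [5, 0, 215, -28, -0.42, 0, 0],
    [5, 0, 250, -33, -0.5, 0, 0],
    [5, 10, 270, -36, -0.517, 0, 0],
    [5, 20, 279, -37, -0.517, 0, 0],
    [5, 30, 279, -37, -0.517, 0, 0],
  ],
)

```text
time: 6.8
ee_pos: [558.1, -80.4, 279.2]
tool_rot: [0.705, -0.053, 0.705, 0.054]
ft_force: [0.2, -0.5, -0.7]
grip_width: 13.8
```

Run:
```python
from h import *
robot.get_image("scene")
ims=[]
for n in('side','wrist'):
  s,R=st();im,d,p=snap(n);np.savez(n+'2.npz',im=im,d=d,**{k:np.array(p[k]) for k in p})
  print(s['ee_pos'],s['grip_width'],s['time'],s['ft_force'])
  if n=='side':
    ims.append(cv2.resize(im[150:270,260:380],(500,500),interpolation=cv2.INTER_CUBIC))
    for P in [(557.9,-80.4,111),(557.9,-80.4,130),(557.9,-80.4,135),(557.9,-80.4,172),(557.9,-80.4,213)]:
      q=p['K']@(p['R']@np.array(P)+p['t']);print(P,(q[:2]/q[2]).round(1),((q[:2]/q[2]-[260,150])*500/120).round())
  else: ims.append(cv2.resize(im[150:400,180:380],(300,375)))
print(R.round(4))
c=np.zeros((500,800,3),np.uint8);c[:,:500]=ims[0];c[:375,500:]=ims[1];cv2.imwrite('pics/c2.png',c)
```

```text
[557.62818882 -81.11630361 277.49337869] 13.710612277286806 6.85 [-0.13338617  0.68933525 -4.79774816]
(557.9, -80.4, 111) [313.6 234.4] [223. 352.]
(557.9, -80.4, 130) [313.9 228.6] [224. 328.]
(557.9, -80.4, 135) [313.9 227.1] [225. 321.]
(557.9, -80.4, 172) [314.5 215.4] [227. 273.]
(557.9, -80.4, 213) [315.2 201.8] [230. 216.]
[557.58452398 -81.60066698 278.43803629] 14.088777467095015 6.9 [-0.19603541  0.83858532 -2.79560805]
[[-3.000e-03 -1.495e-01  9.888e-01]
 [ 3.000e-04  9.888e-01  1.495e-01]
 [-1.000e+00  7.000e-04 -2.900e-03]]
```

View pics/c2.png

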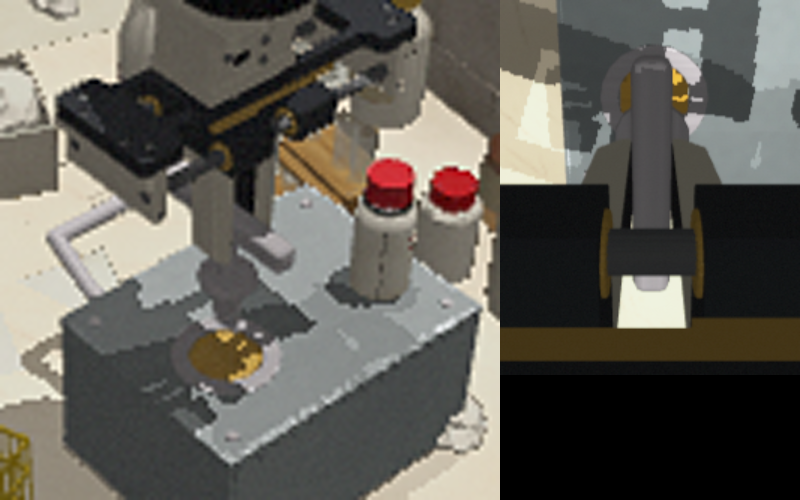

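The key is held upright over the lock. In the side crop its blade is at about (228,318) and the brass plug at (225,355). I'll check its offset along the bar from the bar ends.

Run:
```python
from h import *
T=np.array([557.7,-81.3]);y=np.array([-.1495,.9888]);z=np.array([.9888,.1495])
f=np.load("wrist2.npz");d=f["d"];p={k:f[k] for k in("K","R","t")};X=pts(d,p)
u,v=np.meshgrid(np.arange(560),np.arange(420))
m=(d>0)&(abs(u-281)<20)&(v>175)&(v<350)&(X[...,2]>195)&(X[...,2]<232)
D=X[m][:,:2]-T;a=D@y;b=D@z;k=abs(b)<12
print("wrist bar",k.sum(),np.percentile(a[k],[0,1,50,99,100]).round(1),np.percentile(b[k&(a>20)],[2,50,98]).round(1),np.median(X[m][:,2][k]).round(1))
for r in range(180,230,6):
    q=np.nonzero(m[r])[0]; 
    if len(q): print(r,q.min(),q.max(),X[r,q[len(q)//2]].round(1))
im=f["im"];print(im[180:196,281].mean(1).round(),X[180:196,281,2].round())
f=np.load("side2.npz");d=f["d"];p={k:f[k] for k in("K","R","t")};X=pts(d,p)
D=X[...,:2]-T;a=D@y;b=D@z;Z=X[...,2]
m=(d>0)&(abs(a)<70)&(abs(b)<12)&(Z>195)&(Z<226);print("side bar a",np.percentile(a[m],[0,1,5,50,95,99,100]).round(1))
for lo,hi in((116,134),(137,165),(167,175),(178,200)):
    m=(d>0)&(abs(a)<30)&(abs(b)<30)&(Z>lo)&(Z<hi);print(lo,hi,m.sum(),"a",np.percentile(a[m],[2,50,98]).round(1) if m.sum() else 0,"b",np.percentile(b[m],[2,50,98]).round(1) if m.sum() else 0)
```

```text
wrist bar 3714 [-44.2 -41.5  11.4  45.3  45.6] [-7.8 -0.8  5.8] 220.9
192 269 293 [550.2 -37.2 219.1]
198 267 294 [550.6 -39.8 220.9]
204 267 294 [551.1 -42.8 220.8]
210 267 294 [551.5 -45.4 222.3]
216 267 294 [552.  -48.7 221.3]
222 267 294 [552.5 -51.8 221. ]
228 267 294 [553.  -55.  220.9]
[ 74.  80.  80.  78.  78.  78.  74.  66.  68.  71.  78.  77.  86.  99.
 103.  91.] [112. 111. 112. 111. 112. 113. 111. 210. 212. 215. 218. 218. 219. 220.
 220. 221.]
side bar a [-45.2 -44.8 -43.2 -18.5  31.9  37.4  38.6]
116 134 1 a [-4.5 -4.5 -4.5] b [-1. -1. -1.]
137 165 40 a [-9.  -3.   7.5] b [-6.  -3.7  3.2]
167 175 89 a [-16.2  -3.4  14.8] b [-17.4  -4.9  15.1]
178 200 19 a [-10.6  -3.8  -0.7] b [-14.3  -3.7   0.9]
```

servo_tool(
  plan=[
    [5, 10, 0, 0, 0, 0, 0],
    [5, 18, 0, 0, 0, 0, 0],
    [5, 24, 0, 0, 0, 0, 0],
    [5, 28, 0, 0, 0, 0, 0],
    [5, 31, 0, 0, 0, 0, 0],
    [5, 34, 0, 0, 0, 0, 0],
    [5, 36, 0, 0, 0, 0, 0],
    [5, 36, 0, 0, 0, 0, 0],
  ],
)

```text
time: 7.75
ee_pos: [558.1, -80.9, 244.6]
tool_rot: [0.705, -0.053, 0.705, 0.053]
ft_force: [1.3, -0.1, -2.4]
grip_width: 13.8
```

servo_tool(
  plan=[
    [5, 3, 0, 0, 0, 0, 0],
    [5, 5, 0, 0, 0, 0, 0],
    [5, 7, 0, 0, 0, 0, 0],
    [5, 9, 0, 0, 0, 0, 0],
    [5, 12, 0, 0, 0, 0, 0],
    [5, 12, 0, 0, 0, 0, 0],
  ],
)

```text
time: 8.35
ee_pos: [558.0, -80.9, 232.2]
tool_rot: [0.705, -0.053, 0.705, 0.053]
ft_force: [-0.4, 0.2, -2.2]
grip_width: 14.1
```

servo_tool(
  plan=[
    [5, 3, 0, 0, 0, 0, 0],
    [5, 6, 0, 0, 0, 0, 0],
    [5, 8, 0, 0, 0, 0, 0],
    [5, 10, 0, 0, 0, 0, 0],
    [5, 12, 0, 0, 0, 0, 0],
    [5, 13, 0, 0, 0, 0, 0],
    [5, 13.5, 0, 0, 0, 0, 0],
    [5, 13.5, 0, 0, 0, 0, 0],
  ],
)

```text
time: 9.15
ee_pos: [558.1, -80.9, 219.2]
tool_rot: [0.705, -0.053, 0.705, 0.053]
ft_force: [0.4, -0.6, -1.6]
grip_width: 13.9
```

servo_tool(
  plan=[
    [5, 0.5, 0, 0, 0, 0, 0],
    [5, 1, 0, 0, 0, 0, 0],
    [5, 1.5, 0, 0, 0, 0, 0],
    [5, 1.5, 0, 0, 0, 0, 0],
  ],
)

```text
time: 9.55
ee_pos: [558.3, -81.0, 218.8]
tool_rot: [0.705, -0.053, 0.705, 0.053]
ft_force: [-2.6, 0.9, 7.4]
grip_width: 14.0
```

servo_tool(
  plan=[
    [5, 0, 0, 0, 0.05, 0, 0],
    [5, 0, 0, 0, 0.15, 0, 0],
    [5, 0, 0, 0, 0.25, 0, 0],
    [5, 0, 0, 0, 0.37, 0, 0],
    [5, 0, 0, 0, 0.49, 0, 0],
    [5, 0, 0, 0, 0.61, 0, 0],
    [5, 0, 0, 0, 0.73, 0, 0],
    [5, 0, 0, 0, 0.85, 0, 0],
    [5, 0, 0, 0, 0.95, 0, 0],
    [5, 0, 0, 0, 1.0, 0, 0],
  ],
)

```text
time: 10.55
ee_pos: [557.9, -80.8, 218.8]
tool_rot: [0.644, 0.292, 0.644, -0.292]
ft_force: [-7.6, 1.7, 10.3]
grip_width: 13.7
```

```bash
python3 -c "
from h import *
s,R=st();print(s['ee_pos'],s['ft_force'],s['moment'],s['joint_positions'].round(2),np.degrees(np.arctan2(R[1,2],R[0,2])))"
```

```text
[557.90616895 -80.83755819 218.7765612 ] [-7.63913634  1.69556584 10.30909721] [0.4024061  1.64821015 0.01677695] [-0.19 -0.09  1.79  0.    1.45  0.66] -48.86597039089056
```

servo_tool(
  plan=[
    [5, 0, 0, 0, 0.1, 0, 0],
    [5, 0, 0, 0, 0.22, 0, 0],
    [5, 0, 0, 0, 0.34, 0, 0],
    [5, 0, 0, 0, 0.46, 0, 0],
    [5, 0, 0, 0, 0.58, 0, 0],
    [5, 0, 0, 0, 0.7, 0, 0],
    [5, 0, 0, 0, 0.82, 0, 0],
    [5, 0, 0, 0, 0.94, 0, 0],
    [5, 0, 0, 0, 1.06, 0, 0],
    [5, 0, 0, 0, 1.15, 0, 0],
  ],
)

```text
time: 11.55
ee_pos: [558.1, -80.3, 218.8]
tool_rot: [0.381, 0.596, 0.381, -0.595]
ft_force: [-4.6, 7.3, 10.2]
grip_width: 13.6
```

servo_tool(
  plan=[
    [5, 0, 0, 0, 0.08, 0, 0],
    [5, 0, 0, 0, 0.16, 0, 0],
    [5, 0, 0, 0, 0.22, 0, 0],
    [5, 0, 0, 0, 0.25, 0, 0],
    [5, 0, 0, 0, 0.25, 0, 0],
  ],
)

```text
time: 12.05
ee_pos: [558.2, -80.2, 218.8]
tool_rot: [0.305, 0.638, 0.305, -0.637]
ft_force: [-4.9, 6.8, 8.3]
grip_width: 13.5
```

```bash
python3 -c "
from h import *
s,R=st();print(s['ee_pos'],s['ft_force'],s['moment'],s['joint_positions'].round(2),np.degrees(np.arctan2(R[1,2],R[0,2])),8.6-np.degrees(2.4))"
```

```text
[558.1756409  -80.22363611 218.81111832] [-4.88084298  6.80060405  8.26668329] [1.53335327 1.03818267 0.00493653] [-0.19 -0.09  1.79  0.    1.45  2.06] -128.90337856633968 -128.90987083139757
```

servo_tool(
  plan=[
    [5, 0, 0, 0, 0.02, 0, 0],
    [5, 0, 0, 0, 0.04, 0, 0],
    [5, 0, 0, 0, 0.04, 0, 0],
  ],
)

```text
time: 12.35
ee_pos: [558.2, -80.2, 218.8]
tool_rot: [0.292, 0.644, 0.293, -0.643]
ft_force: [-4.5, 8.3, 9.3]
grip_width: 13.8
```

```bash
python3 -c "
from h import *
s,R=st();print(s['ee_pos'],s['ft_force'],s['moment'],np.degrees(np.arctan2(R[1,2],R[0,2])))"
```

```text
[558.1865207  -80.1992168  218.82347486] [-4.47662218  8.32062724  9.32028128] [1.5882539  0.97414452 0.04417069] -131.16728759874647
```

servo_tool(
  plan=[
    [5, 0, 0, 0, 0.03, 0, 0],
    [5, 0, 0, 0, 0.06, 0, 0],
    [5, 0, 0, 0, 0.06, 0, 0],
  ],
)

```text
time: 12.65
ee_pos: [558.2, -80.2, 218.8]
tool_rot: [0.272, 0.653, 0.273, -0.652]
ft_force: [-4.6, 8.3, 8.3]
grip_width: 13.8
```

```bash
python3 -c "
from h import *
s,R=st();print(s['ee_pos'],s['ft_force'],s['moment'],np.degrees(np.arctan2(R[1,2],R[0,2])))"
```

```text
[558.19223231 -80.18371506 218.80436464] [-4.60463233  8.25412353  8.32234325] [ 1.55280103  0.99773941 -0.00934687] -134.62405200072112
```

servo_tool(
  plan=[
    [5, 0, 0, 0, 0.03, 0, 0],
    [5, 0, 0, 0, 0.06, 0, 0],
    [5, 0, 0, 0, 0.06, 0, 0],
  ],
)

```text
time: 12.95
ee_pos: [558.3, -80.2, 218.8]
tool_rot: [0.253, 0.661, 0.253, -0.66]
ft_force: [-3.1, 6.7, 8.5]
grip_width: 13.8
```

```bash
python3 -c "
from h import *
s,R=st();print(s['ee_pos'],s['ft_force'],s['moment'],s['grip_width'],np.degrees(np.arctan2(R[1,2],R[0,2])))"
```

```text
[558.30408032 -80.22656693 218.83794334] [-3.12461426  6.71311639  8.54779433] [1.55341639 0.75893314 0.26013264] 13.765756991807462 -138.05373150823718
```

servo_tool(
  plan=[
    [20, 0, 0, 0, 0, 0, 0],
    [30, 0, 0, 0, 0, 0, 0],
    [40, 0, 0, 0, 0, 0, 0],
    [40, 0, 0, 0, 0, 0, 0],
    [40, -10, 0, 0, 0, 0, 0],
    [40, -30, 0, 0, 0, 0, 0],
    [40, -60, 0, 0, 0, 0, 0],
    [40, -90, 0, 0, 0, 0, 0],
    [40, -100, 0, 0, 0, 0, 0],
    [40, -100, 0, 0, 0, 0, 0],
  ],
)

```text
time: 13.95
ee_pos: [558.4, -81.0, 319.4]
tool_rot: [0.254, 0.661, 0.253, -0.659]
ft_force: [0.6, 0.4, -0.3]
grip_width: 40.0
```

Run:
```python
from h import *
s,R=st();print(s['ee_pos'],s['ft_force'],s['joint_positions'].round(2),s['time'])
im,d,p=snap('side');np.savez('side3.npz',im=im,d=d,**{k:np.array(p[k]) for k in p})
X=pts(d,p);Z=X[...,2];D=np.hypot(X[...,0]-558,X[...,1]+80)
m=(d>0)&(D<55)&(Z>145)&(Z<172);r=cv2.minAreaRect(X[m][:,:2].astype(np.float32));print(m.sum(),r,np.median(Z[m]),Z[m].max())
phi=np.radians(98.6);tgt=np.array([580.2,71.2,0])-s['ee_pos'];tgt[2]=0;print("to handle tool",R.T@tgt)
cv2.imwrite('pics/s3.png',cv2.resize(im[130:290,220:400],(675,600),interpolation=cv2.INTER_CUBIC))
h=(Z>20)&(Z<210)&(X[...,0]>540)&(X[...,0]<720)&(X[...,1]>150)&(X[...,1]<300)
if h.any():print("left obstacles",np.percentile(X[h],[1,50,99],axis=0).round())
```

```text
[558.36029368 -80.99645627 319.43313189] [ 0.5924704   0.41089686 -0.30900691] [-0.19 -0.13  1.66 -0.    1.61  2.22] 13.95
291 ((557.0015869140625, -82.70164489746094), (18.440303802490234, 88.77448272705078), 45.20234680175781) 158.99710657225333 164.35712394508795
to handle tool [-2.50271323e-02 -9.85453749e+01 -1.18023483e+02]
left obstacles [[541. 207.  23.]
 [602. 233.  68.]
 [715. 289. 191.]]
```

View pics/s3.png

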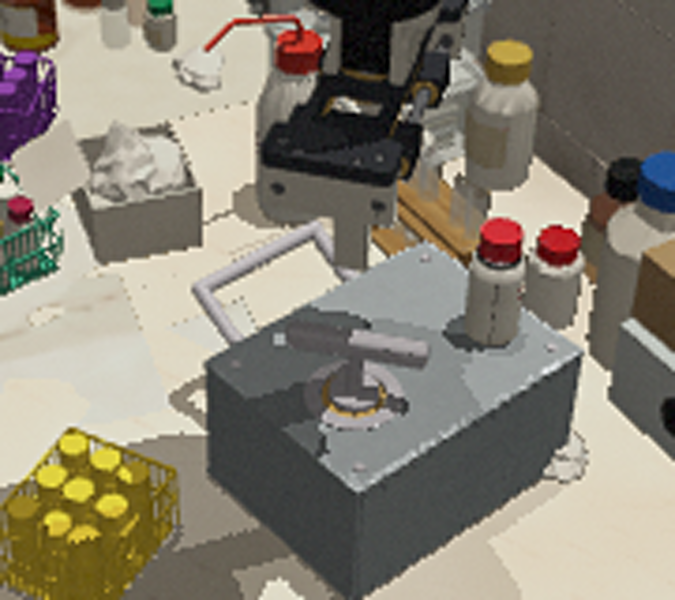

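servo_tool(
  plan=[
    [40, 0, -20, -24, -0.1, 0, 0],
    [40, 0, -43, -52, -0.24, 0, 0],
    [40, 0, -65, -78, -0.38, 0, 0],
    [40, 0, -85, -102, -0.52, 0, 0],
    [40, 0, -98.5, -118, -0.66, 0, 0],
    [40, 0, -98.5, -118, -0.8, 0, 0],
    [40, 0, -98.5, -118, -0.94, 0, 0],
    [40, 0, -98.5, -118, -0.988, 0, 0],
    [40, 0, -98.5, -118, -0.988, 0, 0],
  ],
)

```text
time: 14.9
ee_pos: [579.7, 71.3, 315.9]
tool_rot: [0.536, 0.46, 0.537, -0.462]
ft_force: [0.1, -0.2, -0.3]
grip_width: 39.9
```

Run:
```python
from h import *
s,R=st();print(s['ee_pos'],s['joint_positions'].round(2),np.degrees(np.arctan2(R[1,2],R[0,2])));print(R.round(3))
f=np.load("side0.npz");p={k:f[k] for k in("K","R","t")};hs=cv2.cvtColor(f["im"],cv2.COLOR_BGR2HSV);X=pts(f["d"],p)
m=(((hs[...,0]<8)|(hs[...,0]>172))&(hs[...,1]>120)&(f["d"]>0));m[:,:270]=0;m[:,312:]=0;m[:130]=0;m[170:]=0
print(X[m][::6].round())
print(ray(p,275,143,170),ray(p,283,136,195))
```

```text
[579.68673393  71.25730183 315.89817152] [ 0.08 -0.08  1.62 -0.    1.61  1.5 ] -81.36899183926157
[[-0.002  0.989  0.15 ]
 [-0.     0.15  -0.989]
 [-1.    -0.002 -0.   ]]
[[691. 227. 184.]
 [652. 222. 196.]
 [673. 223. 189.]
 [691. 221. 184.]
 [648. 221. 195.]
 [643. 222. 189.]
 [721. 236. 156.]
 [702. 239. 157.]
 [717. 230. 157.]
 [697. 236. 157.]
 [712. 227. 157.]
 [630. 222. 184.]
 [704. 226. 157.]
 [721. 219. 155.]
 [697. 225. 157.]
 [713. 218. 155.]
 [696. 228. 152.]
 [707. 214. 156.]
 [694. 230. 148.]
 [704. 214. 153.]
 [693. 229. 145.]
 [702. 211. 153.]
 [695. 238. 137.]
 [701. 215. 147.]
 [720. 212. 142.]
 [700. 214. 145.]
 [694. 224. 138.]
 [705. 211. 141.]
 [699. 216. 137.]]
[633.0112269  233.69144056 170.        ] [650.57969214 218.92094186 195.        ]
```

servo_tool(
  plan=[
    [40, 30, -15, 0, 0, 0, 0],
    [40, 70, -15, 0, 0, 0, 0],
    [40, 105, -15, 0, 0, 0, 0],
    [40, 125, -15, 0, 0, 0, 0],
    [40, 138, -15, 0, 0, 0, 0],
    [40, 144, -15, 0, 0, 0, 0],
    [40, 144, -15, 0, 0, 0, 0],
    [25, 144, -15, 0, 0, 0, 0],
    [15, 144, -15, 0, 0, 0, 0],
    [5, 144, -15, 0, 0, 0, 0],
  ],
)

```text
time: 15.9
ee_pos: [565.4, 69.0, 174.6]
tool_rot: [0.536, 0.461, 0.536, -0.461]
ft_force: [-0.0, 0.0, 0.4]
grip_width: 20.7
```

servo_tool(
  plan=[
    [3, 0, 0, 0, 0, 0, 0],
    [3, 0, 0, 0, 0, 0, 0],
    [3, 0, 0, 0, 0, 0, 0],
    [3, 0, 0, 0, 0, 0, 0],
  ],
)

```text
time: 16.3
ee_pos: [564.9, 71.8, 174.5]
tool_rot: [0.535, 0.463, 0.538, -0.459]
ft_force: [-4.2, 27.1, 3.5]
grip_width: 10.8
```

servo_tool(
  plan=[
    [3, 0, 0, -5, 0, 0, 0],
    [3, 0, 0, -12, 0, 0, 0],
    [3, 0, 0, -20, 0, 0, 0],
    [3, 0, 0, -30, 0, 0, 0],
    [3, 0, 0, -40, 0, 0, 0],
    [3, 0, 0, -50, 0, 0, 0],
    [3, 0, 0, -60, 0, 0, 0],
    [3, 0, 0, -68, 0, 0, 0],
    [3, 0, 0, -75, 0, 0, 0],
    [3, 0, 0, -75, 0, 0, 0],
  ],
)

```text
time: 17.3
ee_pos: [554.1, 144.3, 174.4]
tool_rot: [0.536, 0.462, 0.536, -0.46]
ft_force: [3.1, 2.4, 5.2]
grip_width: 10.9
```

servo_tool(
  plan=[
    [3, 0, 0, -2, 0, 0, 0],
    [3, 0, 0, -4, 0, 0, 0],
    [3, 0, 0, -4, 0, 0, 0],
  ],
)

```text
time: 17.6
ee_pos: [553.6, 147.6, 174.4]
tool_rot: [0.536, 0.462, 0.536, -0.461]
ft_force: [3.0, 1.1, 6.4]
grip_width: 11.0
```

servo_tool(
  plan=[
    [20, 0, 0, 0, 0, 0, 0],
    [40, 0, 0, 0, 0, 0, 0],
    [40, 0, 0, 0, 0, 0, 0],
    [40, -10, 0, 0, 0, 0, 0],
    [40, -30, 0, 0, 0, 0, 0],
    [40, -60, 0, 0, 0, 0, 0],
    [40, -100, 0, 0, 0, 0, 0],
    [40, -140, 0, 0, 0, 0, 0],
    [40, -140, 0, 0, 0, 0, 0],
  ],
)

```text
time: 18.5
ee_pos: [554.0, 147.2, 320.5]
tool_rot: [0.538, 0.463, 0.534, -0.459]
ft_force: [-0.5, 0.3, 0.4]
grip_width: 40.0
```

Run:
```python
from h import *
s,R=st();print(s['ee_pos'],s['ft_force'],s['time'])
im,d,p=snap('side');X=pts(d,p);Z=X[...,2];D=np.hypot(X[...,0]-558,X[...,1]+80)
m=(d>0)&(D<55)&(Z>145)&(Z<172);print("key",m.sum(),cv2.minAreaRect(X[m][:,:2].astype(np.float32)),Z[m].max())
def bars(X,Z):
  m=((Z>100)&(Z<116)&(X[...,0]>500)&(X[...,0]<640)&(X[...,1]>20)&(X[...,1]<180));return X[m]
f=np.load("side0.npz");X0=pts(f["d"],{k:f[k] for k in("K","R","t")})
sx=np.array([-.15,.989])
for A in(X0,X):
  P=bars(A,A[...,2]);print("handle far",len(P),np.percentile(P[:,:2]@sx,[90,95,99]).round(1))
im2,d2,p2=snap('wrist')
a=cv2.resize(im[110:400,200:460],(520,580),interpolation=cv2.INTER_CUBIC);b=cv2.resize(im2,(280,210))
c=np.zeros((580,800,3),np.uint8);c[:,:520]=a;c[:210,520:]=b;cv2.imwrite('pics/end.png',c)
```

```text
[554.04546527 147.23701068 320.53599563] [-0.46843631  0.33114447  0.36015602] 18.5
key 292 ((557.1715087890625, -82.64259338378906), (16.930917739868164, 88.38428497314453), 44.33086395263672) 164.14303903295706
handle far 195 [-12.5 -11.6  -9.9]
handle far 313 [61.6 63.  65.5]
```

View pics/end.png

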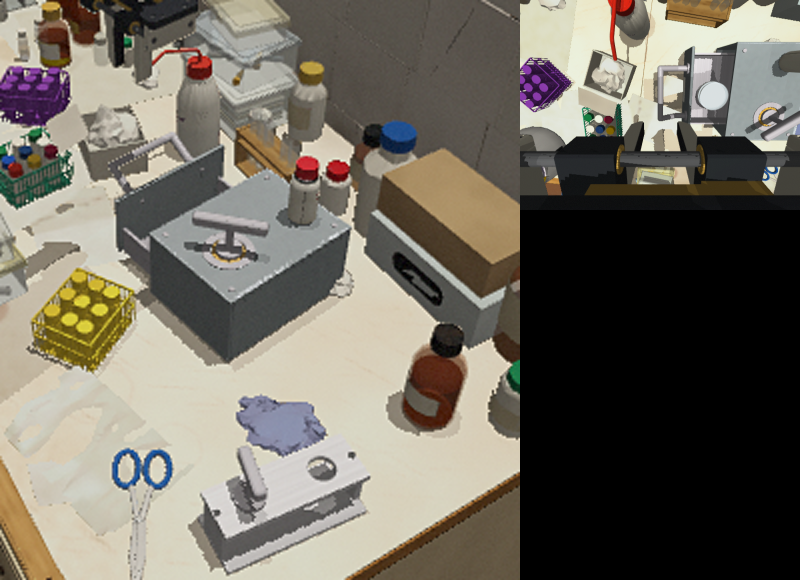

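The last picture shows the drawer out, with its handle at about (150,155). The key is turned and seated in the lock at (230,235). The short key and all the bottles are standing.

```bash
python3 -c "
from cell import robot
print(robot.hand_in())"
```

```text
the job is handed in; nothing more can be done
None
```

The safe is unlocked and its drawer is out about 76 mm (at least 70 mm was asked). I handed the job in at about 18.6 s of the 70 s.

- **Key:** I took the long T-key from the rack and pushed it into the lock until its collar pressed on the plug with about 9 N. I then turned it clockwise until the wrist moment rose to 0.26 N m, well above the 0.05 N m friction, so I took that as the stop. I then let go of it.
- **Drawer:** The arm's travel gives about 76–77 mm, and the before-and-after depth images of the handle give about 75 mm.
- **Last checks:** The key is still seated, with its bar top at about 162–164 mm (162 expected). Its bar stands about 5–6° past the nominal stop angle, probably because the blade has some play in the slot. In the last picture the short key, bottles and green basket are standing, and the gripper is clear of everything.
- **Odd readings:** Closing on the handle pulled the gripper about 2.8 mm, with a brief 27 N at the wrist. The jaws read 10.8 mm on the 12 mm bar. Neither affected the pull, and no check failed.

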